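# Swap the spent cassette for the fresh one that fits its bay

### The job

One bay of the sloped reagent loader holds the all-grey spent cassette and the other is shut with a black blank. Lift out the spent cassette and lay it flat and right way up in the white waste tray, then put the fresh cassette whose top colour matches the walls of the bay you emptied into that bay, the right way round and seated flat and fully home. Leave the other fresh cassette and the bottles, cup and timer where they stand.

Things in the scene. Friction and masses are not known exactly. Their poses are not given: they have to be found in the camera images.
- spent_cassette_mid (a point): centre (half-way up) of the spent cassette (grey body and grey top with six pierced foil wells); at the start it sits in one of the two pockets, tilted with it, 110 long (its x) by 54 wide (y) by 58 mm high (z, towards the foil wells), 0.15 to 0.31 kg, flat sides to grip across the 54 mm; its corner at +x +y is cut out square, 16 x 16 mm over the full height, as a key
- blue_cassette_mid (a point): centre (half-way up) of the fresh cassette with white body and blue top, lying upright on the worktop, 110 long (its x) by 54 wide (y) by 58 mm high (z, towards the foil wells), 0.15 to 0.31 kg, flat sides to grip across the 54 mm; its corner at +x +y is cut out square, 16 x 16 mm over the full height, as a key
- orange_cassette_mid (a point): centre (half-way up) of the fresh cassette with white body and orange top, lying upright on the worktop, 110 long (its x) by 54 wide (y) by 58 mm high (z, towards the foil wells), 0.15 to 0.31 kg, flat sides to grip across the 54 mm; its corner at +x +y is cut out square, 16 x 16 mm over the full height, as a key
- pocket_blue: blue-walled pocket in the loader. Origin: centre of its floor, 60 mm up; z: normal to the floor, leaning 30 deg from vertical roughly towards the robot; x: up the slope. 114 x 58 mm inside (2 mm clearance a side), walls 14 high, 8 thick, mouth flared 4 mm a side; key post 14x14x12 mm in the +x +y corner: a seated cassette has the pocket's axes, centre at [0, 0, 0.029]. Pockets are 82 mm apart, either may be the left. Fixed
- pocket_orange: orange-walled pocket in the loader. Origin: centre of its floor, 60 mm up; z: normal to the floor, leaning 30 deg from vertical roughly towards the robot; x: up the slope. 114 x 58 mm inside (2 mm clearance a side), walls 14 high, 8 thick, mouth flared 4 mm a side; key post 14x14x12 mm in the +x +y corner: a seated cassette has the pocket's axes, centre at [0, 0, 0.029]. Pockets are 82 mm apart, either may be the left. Fixed
- blank: black blank that fills the pocket not in use, to just below its wall tops; origin: centre of its underside, which coincides with that pocket's origin. Fixed
- spent_tray: white open waste tray, 90 (its x) by 130 (its y) by 24 mm high, 2 mm walls and floor; origin: centre of its underside, z up. The cassette goes in lengthways along the tray's y. Fixed
- dropper_mid (a point): centre of a blue-capped dropper bottle, 33 mm across, 94 mm high; loose bystander
- red_dropper_mid (a point): centre of a red-capped dropper bottle, 33 mm across, 94 mm high; loose bystander
- cup_mid (a point): centre of a clear sample cup with green leaf pieces, 51 mm across, 64 mm high; loose bystander
- timer_mid (a point): centre of a white digital bench timer, 32 x 68 x 62 mm high; loose bystander

How it is judged:
On the way:
1. the spent cassette lies flat in the waste tray (z of spent_cassette_mid in the frame of spent_tray between 0.02 and 0.036 m and x of spent_cassette_mid in the frame of spent_tray between -0.025 and 0.025 m and y of spent_cassette_mid in the frame of spent_tray between -0.025 and 0.025 m and angle between spent_cassette_mid's own z axis and vertical below 0.08 rad and linear speed of spent_cassette below 0.01 m/s), for 0.2 s.
At the end, for the whole second after the job is handed in: The spent cassette lies flat and at rest on the waste tray's floor, within 25 mm of its centre each way; the matching fresh cassette sits in the pocket of its colour, at rest, centred within 5 mm, within 3 mm of the floor, flat within 0.05 rad and square within 0.08 rad (all of step 1 and ((x of blue_cassette_mid in the frame of pocket_blue between -0.005 and 0.005 m and y of blue_cassette_mid in the frame of pocket_blue between -0.005 and 0.005 m and z of blue_cassette_mid in the frame of pocket_blue between 0.026 and 0.032 m and angle between the z axis of blue_cassette_mid and the z axis of pocket_blue, either way round below 0.05 rad and angle between the x axis of blue_cassette_mid and the x axis of pocket_blue, either way round below 0.08 rad and linear speed of blue_cassette below 0.01 m/s) or (x of orange_cassette_mid in the frame of pocket_orange between -0.005 and 0.005 m and y of orange_cassette_mid in the frame of pocket_orange between -0.005 and 0.005 m and z of orange_cassette_mid in the frame of pocket_orange between 0.026 and 0.032 m and angle between the z axis of orange_cassette_mid and the z axis of pocket_orange, either way round below 0.05 rad and angle between the x axis of orange_cassette_mid and the x axis of pocket_orange, either way round below 0.08 rad and linear speed of orange_cassette below 0.01 m/s))); the robot touches nothing.
It fails at once if the blue-topped cassette is disturbed although the blue bay is blanked off (moved more than 20 mm) (distance between blank and pocket_blue below 0.03 m and distance of blue_cassette_mid from where it was at the start of the episode above 0.02 m).
It fails at once if the orange-topped cassette is disturbed although the orange bay is blanked off (moved more than 20 mm) (distance between blank and pocket_orange below 0.03 m and distance of orange_cassette_mid from where it was at the start of the episode above 0.02 m).
It fails at once if a dropper bottle, the sample cup or the bench timer is moved more than 20 mm or tipped (distance of any of dropper_mid, red_dropper_mid, cup_mid, timer_mid from where it was at the start of the episode above 0.02 m or angle between any of dropper_mid, red_dropper_mid, cup_mid, timer_mid's own z axis and vertical above 0.35 rad).
It also fails if it takes over 69 s, if anything falls off the work surface, if the arm or the gripper's body presses on something with over 40 N, if the wrist force passes 120 N, or if a joint passes its speed limit or range.

### The arm

A 6-joint arm with a two-finger parallel gripper is mounted at the origin on a cart in front of the work surface, level with it; the furniture and walls round the work are solid. World frame = base frame: x ahead of the robot, y to its left, z up, the work surface at z = 0. Lengths are in m, angles in rad, forces in N, time in s.
With the tool pointing down it reaches from about 0.425 to 0.95 m from the base axis. Payload 3.5 kg.
Tool frame: the origin (TCP) lies between the finger pads; the fingertips stand 25 mm ahead of it and the grasp point (between the pads) lies 6 mm ahead of it (ctrl.finger_overhang is the distance from the TCP to the fingertips, in m); x points along the fingers, y is the direction in which the jaws open and shut, and the axes are right-handed (so a half turn about x gives the same grasp; the last joint's range is limited). The gripper opens to 85 mm and grips with 20 to 120 N. Pads are 22 mm wide; open, the fingers measure 114 mm over their backs; the gripper's body (76 mm by 85 mm) begins 54 mm behind the grasp point. The pads swing forward as they close: fully open they stand 13 mm farther back than shut.
Start: joints at [-1.325, 0.286, 1.577, -0, 1.279, -0.15], TCP at [0.26, -0.623, 0.256] pointing down, gripper open.
Joint ranges: [-2.77, 2.77], [-0.9, 2.22], [0.21, 2.48], [-1.53, 4.67], [0.24, 2.81], [-2.84, 2.84]. Speed limits (rad/s): [2.79, 2.79, 3.14, 3.14, 3.14, 3.14].

### API

Orientations are given as a unit quaternion [x, y, z, w].
In Python, from plant import ctrl gives the robot as it stands.
- The arm moves only by the tool play_rows, never from a script. Its argument "targets" is a list of rows, each an object with "delta_pos": the shift along the world's x, y, z normalised to -1 to 1, where 1 is 1000 mm, a list of three; "delta_rot": the turn, a rotation vector about the world's x, y, z normalised to -1 to 1, where 1 is pi rad, a list of three; "claw": the finger opening in mm, from 0 to 85.4. In form: [{"delta_pos": [tx, ty, tz], "delta_rot": [wx, wy, wz], "claw": claw}, ...]. A call has 1 to 20 rows; each row is the pose to reach, as a shift and turn from the pose measured when the call began, turning the shorter way round; what a row does not reach only later rows make up. A row lasts 1/12 s, in which the tool goes at most 41.7 mm and 7.16 degrees, less where a joint would pass 70% of its speed; a pose out of reach is approached as far as the arm can. A call with a number of a shift or a turn outside -1 to 1 is refused whole. A call with a gripper value outside its range is refused whole. The fingers move at their own pace and stop on an object; "newtons" is the grip in N (left out, the last holds). Time passes only in rows, so rows that repeat a pose let the fingers close. It gives the time, the measured TCP pose, the force and the opening at its end, in the units of the state.
- ctrl.get_state(): the state, without advancing time (a new reading comes with each control period).
- ctrl.read_camera(name): name is "scene" or "top" or "wrist"; returns the picture (384x512x3 uint8, blue, green, red); there is no depth.
- ctrl.calibration(name): a dict with "fx", "fy", "cx", "cy" (pixels), "camera_from_world" (4x4, takes a point from world to camera coordinates). Camera axes: x right, y down, z forward; pixel columns grow to the right and rows downward; lengths in m; the calibration is good to about 2 mm. A picture is of the moment at which its call begins: read the wrist's pose just before it. calibration takes no time and is no camera call; for the wrist camera it gives the pose at the moment of the call.
- ctrl.sign_off(): hands the job in, once; it reports no verdict.
The state is a dict: "time": time; "qpos": joint angles; "dq": joint speeds; "joint_efforts": joint torques, N m; "eef_pos": TCP position; "tcp_rot": TCP orientation; "contact_force": force on the tool from outside, world axes, zero at the start; "wrist_torque": the same for the moment, N m; "opening": opening from 0.0 (shut) to 1.0 (fully open).
Only numpy, scipy, OpenCV 4.12 (cv2) and the standard library are available. Lean on these libraries where they do the work, as an engineer would, in place of code of your own. Each camera call takes 0.05 s, during which the arm holds its last target. There are 200 camera calls.

## Working session

There is one attempt and no reset: what is moved stays moved. The work goes in short steps, Python scripts to look and compute and a tool call to move; the robot and the scene stay as the last step left them, time stands still between calls to the robot, and variables do not carry over. Pictures are saved under pics/ and viewed, about 8 in all and at most 12, crops included, and the job is handed in when it is done.

Besides the shell and the picture viewer there is one more tool, called after "Emit:" in YAML: its name, and indented under it one key for each argument. play_rows: Moves the arm, as the interface text tells. Its arguments: {"type":"object","properties":{"targets":{"type":"array"},"newtons":{"type":"number"}},"required":["targets"]}

```bash
mkdir -p pics; ls
python3 - <<'E'
from plant import ctrl
import cv2
for n in("scene","top"):
    cv2.imwrite(f"pics/{n}0.png",ctrl.read_camera(n)); c=ctrl.calibration(n); print(n,c)
s=ctrl.get_state();print(s,ctrl.finger_overhang)
a=cv2.imread("pics/scene0.png");b=cv2.imread("pics/top0.png")
E
```

```text
pics
scene {'fx': 400.83591288620875, 'fy': 400.83591288620875, 'cx': 250.1458964135093, 'cy': 192.02126299084236, 'camera_from_world': array([[-0.67866011, -0.73432432, -0.01372033,  0.39517766],
       [-0.36356476,  0.35211975, -0.86245716,  0.24470802],
       [ 0.63815447, -0.58032703, -0.50594408,  0.91806855],
       [ 0.        ,  0.        ,  0.        ,  1.        ]])}
top {'fx': 375.25468063813065, 'fy': 375.25468063813065, 'cx': 261.09042795015046, 'cy': 189.4209903241476, 'camera_from_world': array([[ 0.01270684, -0.99972406,  0.01975694,  0.04825517],
       [-0.98015057, -0.01636267, -0.19757815,  0.52973604],
       [ 0.19784691, -0.01685418, -0.98008803,  1.07307433],
       [ 0.        ,  0.        ,  0.        ,  1.        ]])}
{'time': 0.1, 'qpos': array([-1.32501528e+00,  2.87102266e-01,  1.57800714e+00, -2.20350745e-05,
        1.27860260e+00, -1.49994185e-01]), 'dq': array([ 0.00070376, -0.00241576, -0.00273184, -0.00030746,  0.00034315,
        0.00178503]), 'joint_efforts': array([ 7.48783186e-04, -4.07295299e+01, -2.93697989e+01, -1.34611632e-04,
        3.40697778e-03, -1.64852690e-05]), 'eef_pos': array([ 0.26012399, -0.62228803,  0.25508135]), 'tcp_rot': array([-0.69326277, -0.13976643,  0.69334942, -0.13827025]), 'contact_force': array([-0.56512097, -0.10163342,  0.3206835 ]), 'wrist_torque': array([ 0.01733855,  0.00782773, -0.02209149]), 'opening': 1.001868995115521} 0.025
```

View pics/top0.png

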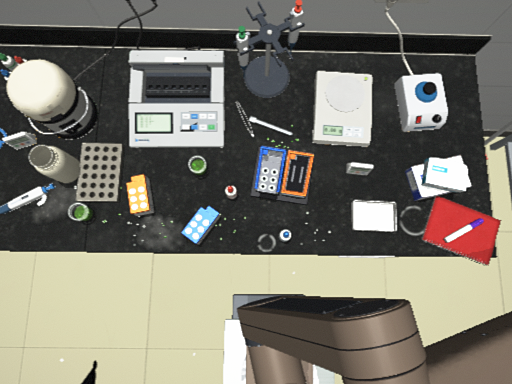

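View pics/scene0.png

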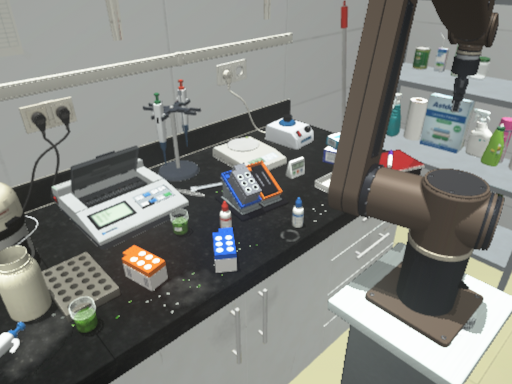

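The top view shows the spent cassette in the blue pocket at (269,170), the blank in the orange pocket at (297,174), the fresh blue cassette at (201,225) and fresh orange at (138,194). The tray is at (374,216), the blue dropper at (286,235), the red dropper at (231,192) and the timer at (359,168). I'll take coarse positions now and use the wrist camera for the fine ones.

```bash
cat > h.py <<'E'
from plant import ctrl
import cv2, numpy as np
from scipy.spatial.transform import Rotation as R
def ray(cal,uv):
    uv=np.atleast_2d(uv).astype(float); T=np.array(cal["camera_from_world"]); 
    d=np.c_[(uv[:,0]-cal["cx"])/cal["fx"],(uv[:,1]-cal["cy"])/cal["fy"],np.ones(len(uv))]@T[:3,:3]
    return -T[:3,:3].T@T[:3,3], d
def onplane(cal,uv,p,n):
    o,d=ray(cal,uv); return o+d*(((np.asarray(p)-o)@n)/(d@n))[:,None]
def onz(cal,uv,z): return onplane(cal,uv,[0,0,z],np.array([0,0,1.]))
def proj(cal,P):
    T=np.array(cal["camera_from_world"]); c=np.atleast_2d(P)@T[:3,:3].T+T[:3,3]
    return np.c_[c[:,0]/c[:,2]*cal["fx"]+cal["cx"],c[:,1]/c[:,2]*cal["fy"]+cal["cy"]]
def blob(mask,roi,close=0):
    m=np.zeros(mask.shape,np.uint8);x0,y0,x1,y1=roi;m[y0:y1,x0:x1]=mask[y0:y1,x0:x1]
    if close:m=cv2.morphologyEx(m,cv2.MORPH_CLOSE,np.ones((close,close),np.uint8))
    c=cv2.findContours(m,cv2.RETR_EXTERNAL,cv2.CHAIN_APPROX_NONE)[0]
    return max(c,key=cv2.contourArea)[:,0]
def grab(n,f):
    s=ctrl.get_state();cal=ctrl.calibration(n);im=ctrl.read_camera(n);cv2.imwrite("pics/"+f,im);return s,cal,im
def rect(P): # minarearect in mm for world xy
    r=cv2.minAreaRect((P[:,:2]*1000).astype(np.float32));return r
E
python3 - <<'E'
from h import *
im=cv2.imread("pics/top0.png");cal=ctrl.calibration("top")
h=cv2.cvtColor(im,cv2.COLOR_BGR2HSV)
bl=cv2.inRange(h,(95,110,60),(125,255,255));orr=cv2.inRange(h,(5,130,90),(22,255,255));wh=cv2.inRange(h,(0,0,190),(180,45,255))
print("fresh blue",rect(onz(cal,blob(bl,(175,200,225,250),5),.058)))
print("tray",rect(onz(cal,blob(wh,(345,192,402,240),5),.024)))
print("bluewall",rect(onz(cal,blob(bl,(245,140,290,210),5),.075)))
print("orwall",rect(onz(cal,blob(orr,(275,140,325,210),5),.075)))
for n,uv,z in(("drop",(286,235),.094),("red",(231,192),.09),("cup",(197,164),.064),("timer",(359,166),.062)):print(n,onz(cal,uv,z))
c=cv2.resize(im[130:260,160:420],None,fx=3,fy=3,interpolation=2);cv2.imwrite("pics/c1.png",c)
E
```

```text
fresh blue ((426.554931640625, 234.20388793945312), (58.34083557128906, 114.35223388671875), 55.4017448425293)
tray ((460.1302185058594, -291.6039733886719), (131.97654724121094, 89.51973724365234), 88.24240112304688)
bluewall ((589.0148315429688, 30.316682815551758), (79.07377624511719, 131.59121704101562), 82.69392395019531)
orwall ((576.7376098632812, -49.96476745605469), (78.47946166992188, 133.24639892578125), 80.04619598388672)
drop [[ 0.39060071 -0.01519102  0.094     ]]
red [[0.51232683 0.1434901  0.09      ]]
cup [[0.60116001 0.24938228 0.064     ]]
timer [[ 0.60429184 -0.23928037  0.062     ]]
```

View pics/c1.png

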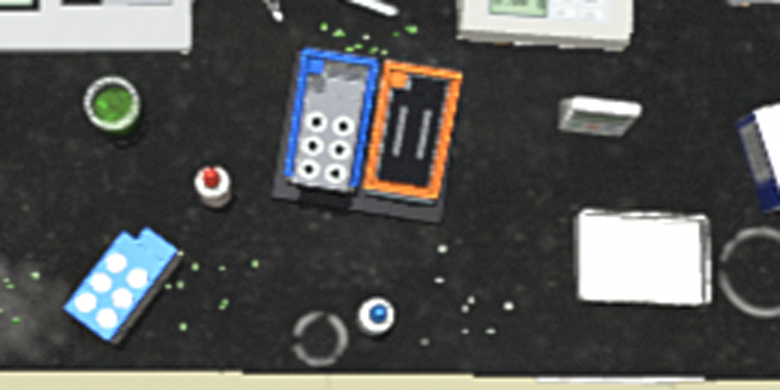

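```bash
cat >> h.py <<'E'
def pocketR(yaw,t=np.pi/6):
    z=np.array([-np.sin(t)*np.cos(yaw),-np.sin(t)*np.sin(yaw),np.cos(t)]);x=np.array([np.cos(t)*np.cos(yaw),np.cos(t)*np.sin(yaw),np.sin(t)])
    return np.c_[x,np.cross(z,x),z]
def toolR(C,s=1): # grasp: tool x=-z_obj, y=s*y_obj
    x=-C[:,2];y=s*C[:,1];return np.c_[x,y,np.cross(x,y)]
def move(Rt,p,s=None):
    s=s or ctrl.get_state();R0=R.from_quat(s["tcp_rot"]);D=R.from_matrix(Rt)*R0.inv()
    print("dpos",np.round(p-s["eef_pos"],4),"drot/pi",np.round(D.as_rotvec()/np.pi,4),"deg",np.degrees(D.magnitude()).round(1))
E
python3 - <<'E'
from h import *
s=ctrl.get_state();R0=R.from_quat(s["tcp_rot"]).as_matrix();print(R0.round(3))
c=np.array(ctrl.calibration("wrist")["camera_from_world"]);print("cam in tool",(R0.T@(-c[:3,:3].T@c[:3,3]-s["eef_pos"])).round(3),"\n",(c[:3,:3]@R0).round(3),ctrl.calibration("wrist")["fx"])
im=cv2.imread("pics/top0.png");cal=ctrl.calibration("top")
h=cv2.cvtColor(im,cv2.COLOR_BGR2HSV);orr=cv2.inRange(h,(5,130,90),(22,255,255))
ct=blob(orr,(275,140,325,210),5);yaw=-.15
for i in range(3):
    C=pocketR(yaw);p=onplane(cal,ct,[0.58,-.05,.06],C[:,2]) ; 
    # plane of wall tops: passes origin + .014 n, origin z .06
    o0=p.mean(0)
    for _ in range(20):
        o0=onplane(cal,ct,o0,C[:,2]).mean(0); o0[:] = o0+ (0.06+.014*C[2,2]-o0[2])/C[2,2]*C[:,2]
    q=(onplane(cal,ct,o0,C[:,2])-o0)@C
    r=cv2.minAreaRect((q[:,:2]*1000).astype(np.float32));a=r[2]%90;a=a-90 if a>45 else a
    cen=o0+C[:,:2]@(np.array(r[0])/1000)-.014*C[:,2]
    print(r,cen,yaw);yaw+=np.radians(a)
C=pocketR(yaw);b=cen+.082*C[:,1];print("blue pocket",b)
for sg in(1,-1):move(toolR(C,sg),b+C@[-.0,-.02,.20],s)
E
```

```text
[[-0.001  0.386 -0.923]
 [ 0.002 -0.923 -0.386]
 [-1.    -0.002 -0.   ]]
cam in tool [-0.116  0.    -0.085] 
 [[ 0.     1.     0.   ]
 [-0.328 -0.     0.945]
 [ 0.945 -0.     0.328]] 290.6749220552601
((-0.3024444580078125, -0.3677978515625), (77.43158721923828, 133.19105529785156), 89.80631256103516) [ 0.58265613 -0.05039754  0.05984878] -0.15
((-0.305999755859375, -0.3679084777832031), (77.42151641845703, 133.2049560546875), 89.97406768798828) [ 0.58264864 -0.05041792  0.059847  ] -0.15338048352969208
((-0.306488037109375, -0.3679161071777344), (77.42019653320312, 133.20680236816406), 89.99652862548828) [ 0.58264762 -0.05042063  0.05984676] -0.15383308775695104
blue pocket [0.59521715 0.03061027 0.05984676]
dpos [ 0.2332  0.6485 -0.022 ] drot/pi [-0.2213 -0.0278  0.8008] deg 149.6
dpos [ 0.2332  0.6485 -0.022 ] drot/pi [ 0.0197 -0.1675 -0.1711] deg 43.2
```

Emit:
play_rows:
  targets:
    - {"delta_pos": [0.117,0.324,0.03],"delta_rot": [0.01,-0.084,-0.086],"claw": 85}
    - {"delta_pos": [0.117,0.324,0.03],"delta_rot": [0.01,-0.084,-0.086],"claw": 85}
    - {"delta_pos": [0.117,0.324,0.03],"delta_rot": [0.01,-0.084,-0.086],"claw": 85}
    - {"delta_pos": [0.117,0.324,0.03],"delta_rot": [0.01,-0.084,-0.086],"claw": 85}
    - {"delta_pos": [0.117,0.324,0.03],"delta_rot": [0.01,-0.084,-0.086],"claw": 85}
    - {"delta_pos": [0.117,0.324,0.03],"delta_rot": [0.01,-0.084,-0.086],"claw": 85}
    - {"delta_pos": [0.117,0.324,0.03],"delta_rot": [0.01,-0.084,-0.086],"claw": 85}
    - {"delta_pos": [0.233,0.648,0.0],"delta_rot": [0.0197,-0.1675,-0.1711],"claw": 85}
    - {"delta_pos": [0.233,0.648,0.0],"delta_rot": [0.0197,-0.1675,-0.1711],"claw": 85}
    - {"delta_pos": [0.233,0.648,0.0],"delta_rot": [0.0197,-0.1675,-0.1711],"claw": 85}
    - {"delta_pos": [0.233,0.648,0.0],"delta_rot": [0.0197,-0.1675,-0.1711],"claw": 85}
    - {"delta_pos": [0.233,0.648,0.0],"delta_rot": [0.0197,-0.1675,-0.1711],"claw": 85}
    - {"delta_pos": [0.233,0.648,0.0],"delta_rot": [0.0197,-0.1675,-0.1711],"claw": 85}
    - {"delta_pos": [0.233,0.648,0.0],"delta_rot": [0.0197,-0.1675,-0.1711],"claw": 85}
    - {"delta_pos": [0.233,0.648,0.0],"delta_rot": [0.0197,-0.1675,-0.1711],"claw": 85}
    - {"delta_pos": [0.233,0.648,0.0],"delta_rot": [0.0197,-0.1675,-0.1711],"claw": 85}
    - {"delta_pos": [0.233,0.648,0.0],"delta_rot": [0.0197,-0.1675,-0.1711],"claw": 85}
    - {"delta_pos": [0.233,0.648,0.0],"delta_rot": [0.0197,-0.1675,-0.1711],"claw": 85}
    - {"delta_pos": [0.233,0.648,0.0],"delta_rot": [0.0197,-0.1675,-0.1711],"claw": 85}
    - {"delta_pos": [0.233,0.648,0.0],"delta_rot": [0.0197,-0.1675,-0.1711],"claw": 85}
  newtons: 60

```text
time: 1.77
eef_pos: [0.4928, 0.0256, 0.2546]
tcp_rot: [0.863, -0.066, -0.499, -0.038]
contact_force: [0.0, -0.5, 1.1]
opening: 0.993
```

Run:
```python
from h import *
s,cal,im=grab("wrist","w1.png");print(s["time"],s["eef_pos"],s["qpos"].round(2))
C=pocketR(-.154);b=np.array([.5952,.0306,.0598])
u=proj(cal,[b+C@[x,y,.058] for x,y in((-.055,-.027),(.055,-.027),(.055,.027),(-.055,.027))]+[b+C@[x,y-.082,.014] for x,y in((-.065,-.037),(.065,-.037),(.065,.037),(-.065,.037))])
print(u.round(0)); move(toolR(C,-1),b+C@[0,-.02,.20],s)
v=im.copy()
for a in(u[:4],u[4:]):cv2.polylines(v,[a.astype(int)],True,(0,255,255),1)
cv2.imwrite("pics/w1v.png",v)
```

```text
1.7667 [0.4927951  0.02557448 0.25457774] [-0.15 -0.38  2.28  0.    0.72  1.57]
[[264. 239.]
 [265. 135.]
 [208. 135.]
 [214. 239.]
 [339. 229.]
 [350. 120.]
 [281. 120.]
 [278. 229.]]
dpos [ 0.0005  0.0006 -0.0216] drot/pi [ 0.     -0.0003 -0.0001] deg 0.1
```

View pics/w1v.png

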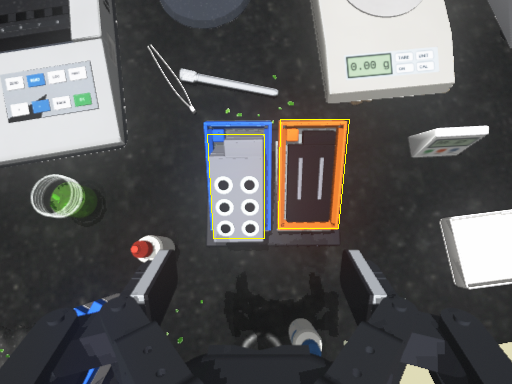

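The wrist view shows the spent cassette's top at about (237,187) and the orange wall at about (313,175). The predicted outlines agree within a few pixels, so I'll refine the numbers and grasp.

```bash
cat >> h.py <<'E'
def planerect(cal,ct,C,o,zoff):
    q=(onplane(cal,ct,o+zoff*C[:,2],C[:,2])-o)@C
    return cv2.minAreaRect((q[:,:2]*1000).astype(np.float32))
E
python3 - <<'E'
from h import *
s=ctrl.get_state();cal=ctrl.calibration("wrist");im=cv2.imread("pics/w1.png")
h=cv2.cvtColor(im,cv2.COLOR_BGR2HSV)
C=pocketR(-.154);b=np.array([.5952,.0306,.0598])
orr=cv2.inRange(h,(5,130,90),(22,255,255));bl=cv2.inRange(h,(95,110,50),(125,255,255))
print("orange in blue frame",planerect(cal,blob(orr,(270,110,360,240),7),C,b,.014))
print("blue walls",planerect(cal,blob(bl,(200,110,276,245),7),C,b,.014))
g=cv2.inRange(h,(0,0,110),(180,70,255))
ct=blob(g,(206,125,272,243),9);print("spent top",planerect(cal,ct,C,b,.058),ct.min(0),ct.max(0))
for z in(.10,.052):move(toolR(C,-1),b+C@[0,0,z],s)
E
```

```text
orange in blue frame ((-0.28553009033203125, -80.507080078125), (130.67259216308594, 74.69384002685547), 0.34686967730522156)
blue walls ((-1.2929611206054688, 1.2849006652832031), (131.05882263183594, 74.63471221923828), 0.30561116337776184)
spent top ((1.4186668395996094, 0.9586200714111328), (119.3470687866211, 60.645687103271484), 1.4453552961349487) [208 128] [267 242]
dpos [ 0.053   0.0133 -0.1084] drot/pi [ 0.     -0.0002  0.0003] deg 0.1
dpos [ 0.0767  0.0096 -0.15  ] drot/pi [ 0.     -0.0002  0.0003] deg 0.1
```

```bash
cat >> h.py <<'E'
PC=pocketR(-.149);PB=np.array([.5947,.0321,.060])
E
python3 - <<'E'
from h import *
for z in(.11,.052,.12,.16):move(toolR(PC,-1),PB+PC@[0,0,z])
E
```

```text
dpos [ 0.0475  0.0153 -0.0995] drot/pi [ 0.     -0.0002  0.0019] deg 0.3
dpos [ 0.0762  0.011  -0.1498] drot/pi [ 0.     -0.0002  0.0019] deg 0.3
dpos [ 0.0425  0.0161 -0.0909] drot/pi [ 0.     -0.0002  0.0019] deg 0.3
dpos [ 0.0227  0.019  -0.0562] drot/pi [ 0.     -0.0002  0.0019] deg 0.3
```

Emit:
play_rows:
  targets:
    - {"delta_pos": [0.0475,0.0153,-0.0995],"delta_rot": [0,0,0.0019],"claw": 85}
    - {"delta_pos": [0.0475,0.0153,-0.0995],"delta_rot": [0,0,0.0019],"claw": 85}
    - {"delta_pos": [0.0475,0.0153,-0.0995],"delta_rot": [0,0,0.0019],"claw": 85}
    - {"delta_pos": [0.0475,0.0153,-0.0995],"delta_rot": [0,0,0.0019],"claw": 85}
    - {"delta_pos": [0.0762,0.011,-0.1498],"delta_rot": [0,0,0.0019],"claw": 85}
    - {"delta_pos": [0.0762,0.011,-0.1498],"delta_rot": [0,0,0.0019],"claw": 85}
    - {"delta_pos": [0.0762,0.011,-0.1498],"delta_rot": [0,0,0.0019],"claw": 85}
    - {"delta_pos": [0.0762,0.011,-0.1498],"delta_rot": [0,0,0.0019],"claw": 85}
    - {"delta_pos": [0.0762,0.011,-0.1498],"delta_rot": [0,0,0.0019],"claw": 48}
    - {"delta_pos": [0.0762,0.011,-0.1498],"delta_rot": [0,0,0.0019],"claw": 48}
    - {"delta_pos": [0.0762,0.011,-0.1498],"delta_rot": [0,0,0.0019],"claw": 48}
    - {"delta_pos": [0.0762,0.011,-0.1498],"delta_rot": [0,0,0.0019],"claw": 48}
    - {"delta_pos": [0.0762,0.011,-0.1498],"delta_rot": [0,0,0.0019],"claw": 48}
    - {"delta_pos": [0.0762,0.011,-0.1498],"delta_rot": [0,0,0.0019],"claw": 48}
  newtons: 60

```text
time: 2.98
eef_pos: [0.5696, 0.0357, 0.1075]
tcp_rot: [0.864, -0.065, -0.498, -0.037]
contact_force: [-5.7, -1.2, 6.7]
opening: 0.626
```

Run:
```python
from h import *
s=ctrl.get_state();print(s["qpos"].round(2),s["contact_force"],s["opening"]*85.4)
move(toolR(PC,-1),PB+PC@[0,0,.052])
for z in(.08,.12,.15):move(toolR(PC,-1),PB+PC@[0,0,z])
# tray: cassette x along +-y
for sg in(1,-1):
  for cy in (1,-1):
    a=np.radians(-1.8)+cy*np.pi/2
    Cz=R.from_euler("z",a).as_matrix();print(sg,cy);
    for z in(.20,.058):move(toolR(Cz,sg),np.array([.460,-.2916,z]))
```

```text
[-0.11  0.05  2.21 -0.06  0.35  1.67] [-5.72156734 -1.21160187  6.67417281] 53.49793814486141
dpos [-0.0006  0.0002 -0.0025] drot/pi [0.0002 0.0008 0.    ] deg 0.1
dpos [-0.0145  0.0023  0.0218] drot/pi [0.0002 0.0008 0.    ] deg 0.1
dpos [-0.0342  0.0053  0.0564] drot/pi [0.0002 0.0008 0.    ] deg 0.1
dpos [-0.0491  0.0075  0.0824] drot/pi [0.0002 0.0008 0.    ] deg 0.1
1 1
dpos [-0.1096 -0.3273  0.0925] drot/pi [ 0.1405  0.117  -0.451 ] deg 87.6
dpos [-0.1096 -0.3273 -0.0495] drot/pi [ 0.1405  0.117  -0.451 ] deg 87.6
1 -1
dpos [-0.1096 -0.3273  0.0925] drot/pi [-0.1208  0.145   0.5237] deg 100.2
dpos [-0.1096 -0.3273 -0.0495] drot/pi [-0.1208  0.145   0.5237] deg 100.2
-1 1
dpos [-0.1096 -0.3273  0.0925] drot/pi [-0.1208  0.145   0.5237] deg 100.2
dpos [-0.1096 -0.3273 -0.0495] drot/pi [-0.1208  0.145   0.5237] deg 100.2
-1 -1
dpos [-0.1096 -0.3273  0.0925] drot/pi [ 0.1405  0.117  -0.451 ] deg 87.6
dpos [-0.1096 -0.3273 -0.0495] drot/pi [ 0.1405  0.117  -0.451 ] deg 87.6
```

Emit:
play_rows:
  targets:
    - {"delta_pos": [-0.0145,0.0023,0.0218],"delta_rot": [0,0,0],"claw": 48}
    - {"delta_pos": [-0.0145,0.0023,0.0218],"delta_rot": [0,0,0],"claw": 48}
    - {"delta_pos": [-0.0491,0.0075,0.0824],"delta_rot": [0,0,0],"claw": 48}
    - {"delta_pos": [-0.0491,0.0075,0.0824],"delta_rot": [0,0,0],"claw": 48}
    - {"delta_pos": [-0.1096,-0.3273,0.1],"delta_rot": [-0.1208,0.145,0.5237],"claw": 48}
    - {"delta_pos": [-0.1096,-0.3273,0.1],"delta_rot": [-0.1208,0.145,0.5237],"claw": 48}
    - {"delta_pos": [-0.1096,-0.3273,0.1],"delta_rot": [-0.1208,0.145,0.5237],"claw": 48}
    - {"delta_pos": [-0.1096,-0.3273,0.1],"delta_rot": [-0.1208,0.145,0.5237],"claw": 48}
    - {"delta_pos": [-0.1096,-0.3273,0.1],"delta_rot": [-0.1208,0.145,0.5237],"claw": 48}
    - {"delta_pos": [-0.1096,-0.3273,0.1],"delta_rot": [-0.1208,0.145,0.5237],"claw": 48}
    - {"delta_pos": [-0.1096,-0.3273,0.1],"delta_rot": [-0.1208,0.145,0.5237],"claw": 48}
    - {"delta_pos": [-0.1096,-0.3273,0.1],"delta_rot": [-0.1208,0.145,0.5237],"claw": 48}
    - {"delta_pos": [-0.1096,-0.3273,0.1],"delta_rot": [-0.1208,0.145,0.5237],"claw": 48}
    - {"delta_pos": [-0.1096,-0.3273,0.1],"delta_rot": [-0.1208,0.145,0.5237],"claw": 48}
    - {"delta_pos": [-0.1096,-0.3273,0.1],"delta_rot": [-0.1208,0.145,0.5237],"claw": 48}
    - {"delta_pos": [-0.1096,-0.3273,0.1],"delta_rot": [-0.1208,0.145,0.5237],"claw": 48}
    - {"delta_pos": [-0.1096,-0.3273,0.1],"delta_rot": [-0.1208,0.145,0.5237],"claw": 48}
    - {"delta_pos": [-0.1096,-0.3273,0.1],"delta_rot": [-0.1208,0.145,0.5237],"claw": 48}
    - {"delta_pos": [-0.1096,-0.3273,0.1],"delta_rot": [-0.1208,0.145,0.5237],"claw": 48}
    - {"delta_pos": [-0.1096,-0.3273,0.1],"delta_rot": [-0.1208,0.145,0.5237],"claw": 48}

```text
time: 4.65
eef_pos: [0.4598, -0.2917, 0.2071]
tcp_rot: [0.522, 0.482, -0.512, 0.483]
contact_force: [1.5, -0.4, -3.6]
opening: 0.617
```

Run:
```python
from h import *
s,cal,im=grab("top","t2.png");w=ctrl.read_camera("wrist");cv2.imwrite("pics/w2.png",w)
print(s["qpos"].round(2),s["contact_force"],s["opening"]*85.4,s["eef_pos"])
Cz=R.from_euler("z",np.radians(88.2)).as_matrix()
for z in(.20,.10,.057):move(toolR(Cz,-1),np.array([.460,-.2916,z]))
cv2.imwrite("pics/v2.png",np.hstack([cv2.resize(im[130:260,170:430],None,fx=1.5,fy=1.5),cv2.resize(w[:,:],(260,195))]))
```

```text
[-0.76  0.04  1.95  0.01  1.15 -0.69] [ 1.47423706 -0.37383794 -3.60029284] 52.70623624864607 [ 0.45980874 -0.29167821  0.20709751]
dpos [-0.0004 -0.0007 -0.0071] drot/pi [-0.003   0.0038  0.0135] deg 2.6
dpos [-0.0004 -0.0007 -0.1071] drot/pi [-0.003   0.0038  0.0135] deg 2.6
dpos [-0.0004 -0.0007 -0.1501] drot/pi [-0.003   0.0038  0.0135] deg 2.6
```

View pics/v2.png

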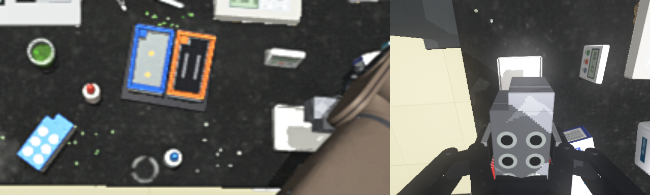

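Held level, with the blue pocket now empty. Next: lower it into the tray and release.

Emit:
play_rows:
  targets:
    - {"delta_pos": [-0.0004,-0.0007,-0.1],"delta_rot": [-0.003,0.0038,0.0135],"claw": 48}
    - {"delta_pos": [-0.0004,-0.0007,-0.1],"delta_rot": [-0.003,0.0038,0.0135],"claw": 48}
    - {"delta_pos": [-0.0004,-0.0007,-0.1],"delta_rot": [-0.003,0.0038,0.0135],"claw": 48}
    - {"delta_pos": [-0.0004,-0.0007,-0.115],"delta_rot": [-0.003,0.0038,0.0135],"claw": 48}
    - {"delta_pos": [-0.0004,-0.0007,-0.13],"delta_rot": [-0.003,0.0038,0.0135],"claw": 48}
    - {"delta_pos": [-0.0004,-0.0007,-0.14],"delta_rot": [-0.003,0.0038,0.0135],"claw": 48}
    - {"delta_pos": [-0.0004,-0.0007,-0.146],"delta_rot": [-0.003,0.0038,0.0135],"claw": 48}
    - {"delta_pos": [-0.0004,-0.0007,-0.15],"delta_rot": [-0.003,0.0038,0.0135],"claw": 48}
    - {"delta_pos": [-0.0004,-0.0007,-0.15],"delta_rot": [-0.003,0.0038,0.0135],"claw": 48}
    - {"delta_pos": [-0.0004,-0.0007,-0.15],"delta_rot": [-0.003,0.0038,0.0135],"claw": 48}

```text
time: 5.58
eef_pos: [0.4605, -0.2922, 0.058]
tcp_rot: [0.508, 0.491, -0.508, 0.493]
contact_force: [0.7, 0.1, -2.4]
opening: 0.624
```

Emit:
play_rows:
  targets:
    - {"delta_pos": [0,0,-0.0025],"delta_rot": [0,0,0],"claw": 48}
    - {"delta_pos": [0,0,-0.0025],"delta_rot": [0,0,0],"claw": 48}
    - {"delta_pos": [0,0,-0.0025],"delta_rot": [0,0,0],"claw": 48}
    - {"delta_pos": [0,0,-0.002],"delta_rot": [0,0,0],"claw": 75}
    - {"delta_pos": [0,0,-0.001],"delta_rot": [0,0,0],"claw": 75}
    - {"delta_pos": [0,0,0],"delta_rot": [0,0,0],"claw": 75}
    - {"delta_pos": [0,0,0],"delta_rot": [0,0,0],"claw": 75}
    - {"delta_pos": [0,0,0.04],"delta_rot": [0,0,0],"claw": 75}
    - {"delta_pos": [0,0,0.08],"delta_rot": [0,0,0],"claw": 80}
    - {"delta_pos": [0,0,0.12],"delta_rot": [0,0,0],"claw": 85}
    - {"delta_pos": [0,0,0.16],"delta_rot": [0,0,0],"claw": 85}
    - {"delta_pos": [0,0,0.16],"delta_rot": [0,0,0],"claw": 85}

```text
time: 6.58
eef_pos: [0.4642, -0.2954, 0.2285]
tcp_rot: [0.508, 0.485, -0.507, 0.499]
contact_force: [0.7, 0.1, 0.9]
opening: 0.995
```

Run:
```python
from h import *
s,cal,im=grab("wrist","w3.png");print(s["eef_pos"],s["contact_force"],s["time"])
t=R.from_euler("z",np.radians(-1.8)).as_matrix();o=np.array([.460,-.2916,0]);v=im.copy()
for z,a,b in((.024,.045,.065),(.060,.027,.055)):
    u=proj(cal,[o+t@[x,y,z] for x,y in((-a,-b),(a,-b),(a,b),(-a,b))]);cv2.polylines(v,[u.astype(int)],True,(0,0,255),1)
cv2.imwrite("pics/w3v.png",v)
# next: view fresh blue
a=np.radians(-34.6);C=R.from_euler("z",a).as_matrix();p=np.array([.4266,.2342,0])
for z in(.24,.12,.052):move(toolR(C,1),p+[0,0,z])
```

```text
[ 0.46419317 -0.2953802   0.22848512] [0.66314655 0.06854686 0.91770596] 6.5833
dpos [-0.0364  0.5285  0.0155] drot/pi [0.0011 0.0047 0.3179] deg 57.2
dpos [-0.0364  0.5285 -0.1045] drot/pi [0.0011 0.0047 0.3179] deg 57.2
dpos [-0.0364  0.5285 -0.1725] drot/pi [0.0011 0.0047 0.3179] deg 57.2
```

View pics/w3v.png

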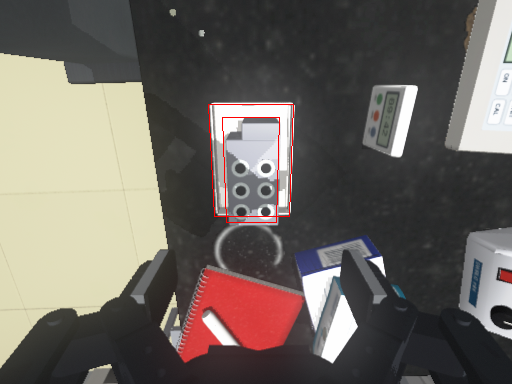

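The spent cassette lies inside the tray rim and matches the predicted outline, spanning about (226..279,120..222). Moving to the fresh blue one.

Emit:
play_rows:
  targets:
    - {"delta_pos": [-0.0364,0.5285,0.0155],"delta_rot": [0.0011,0.0047,0.3179],"claw": 85}
    - {"delta_pos": [-0.0364,0.5285,0.0155],"delta_rot": [0.0011,0.0047,0.3179],"claw": 85}
    - {"delta_pos": [-0.0364,0.5285,0.0155],"delta_rot": [0.0011,0.0047,0.3179],"claw": 85}
    - {"delta_pos": [-0.0364,0.5285,0.0155],"delta_rot": [0.0011,0.0047,0.3179],"claw": 85}
    - {"delta_pos": [-0.0364,0.5285,0.0155],"delta_rot": [0.0011,0.0047,0.3179],"claw": 85}
    - {"delta_pos": [-0.0364,0.5285,0.0155],"delta_rot": [0.0011,0.0047,0.3179],"claw": 85}
    - {"delta_pos": [-0.0364,0.5285,0.0155],"delta_rot": [0.0011,0.0047,0.3179],"claw": 85}
    - {"delta_pos": [-0.0364,0.5285,0.0155],"delta_rot": [0.0011,0.0047,0.3179],"claw": 85}
    - {"delta_pos": [-0.0364,0.5285,0.0155],"delta_rot": [0.0011,0.0047,0.3179],"claw": 85}
    - {"delta_pos": [-0.0364,0.5285,0.0155],"delta_rot": [0.0011,0.0047,0.3179],"claw": 85}
    - {"delta_pos": [-0.0364,0.5285,0.0155],"delta_rot": [0.0011,0.0047,0.3179],"claw": 85}
    - {"delta_pos": [-0.0364,0.5285,0.0155],"delta_rot": [0.0011,0.0047,0.3179],"claw": 85}
    - {"delta_pos": [-0.0364,0.5285,0.0155],"delta_rot": [0.0011,0.0047,0.3179],"claw": 85}
    - {"delta_pos": [-0.0364,0.5285,0.0155],"delta_rot": [0.0011,0.0047,0.3179],"claw": 85}
    - {"delta_pos": [-0.0364,0.5285,0.0155],"delta_rot": [0.0011,0.0047,0.3179],"claw": 85}
    - {"delta_pos": [-0.0364,0.5285,0.0155],"delta_rot": [0.0011,0.0047,0.3179],"claw": 85}

```text
time: 7.97
eef_pos: [0.426, 0.2338, 0.2388]
tcp_rot: [0.21, 0.676, -0.211, 0.675]
contact_force: [-0.1, 0.1, 1.0]
opening: 0.996
```

Run:
```python
from h import *
s,cal,im=grab("wrist","w4.png");print(s["eef_pos"],s["qpos"].round(2),s["time"])
h=cv2.cvtColor(im,cv2.COLOR_BGR2HSV);bl=cv2.inRange(h,(92,80,80),(125,255,255))
a=np.radians(-34.6);C=R.from_euler("z",a).as_matrix();p=np.array([.4266,.2342,0])
u=proj(cal,[p+C@[x,y,.058] for x,y in((-.055,-.027),(.055,-.027),(.055,.027),(-.055,.027))]);print(u.round())
c0=u.mean(0).astype(int);ct=blob(bl,(max(c0[0]-70,0),max(c0[1]-90,0),c0[0]+70,c0[1]+90),5)
r=planerect(cal,ct,C,p,.058);print(r)
v=im.copy();cv2.polylines(v,[u.astype(int)],True,(0,0,255),1);cv2.drawContours(v,[ct[:,None]],-1,(0,255,255),1);cv2.imwrite("pics/w4v.png",v)
# empty pocket from top picture t2
im=cv2.imread("pics/t2.png");h=cv2.cvtColor(im,cv2.COLOR_BGR2HSV);bl=cv2.inRange(h,(95,110,50),(125,255,255))
print("blue pocket (top)",planerect(ctrl.calibration("top"),blob(bl,(245,140,290,210),5),PC,PB,.014))
```

```text
[0.42602017 0.23377079 0.23883687] [ 0.29 -0.12  2.05 -0.    1.22 -0.67] 7.9667
[[232. 123.]
 [235. 223.]
 [283. 223.]
 [286. 123.]]
((-0.9462776184082031, 3.282052993774414), (57.34507751464844, 113.03093719482422), 89.37659454345703)
blue pocket (top) ((-0.0345306396484375, -2.387775421142578), (132.70887756347656, 78.52397155761719), 0.3389669954776764)
```

View pics/w4v.png

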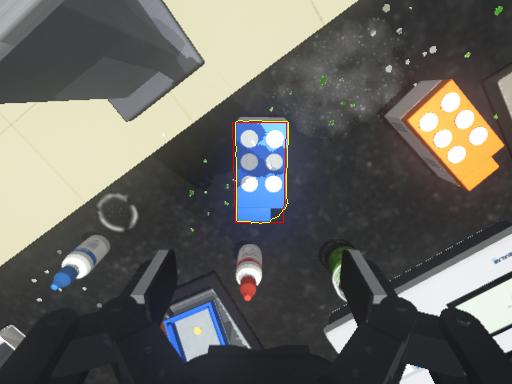

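Notch at the lower right (+x +y), as expected; the contour is at (261,172). The top and wrist views of the bay differ by about 2-3 mm, so I'll look at the empty bay once from the insertion orientation before gripping.

Run:
```python
from h import *
move(toolR(PC,1),PB+PC@[0,0,.21])
```

```text
dpos [ 0.0646 -0.1856  0.0028] drot/pi [-0.0614 -0.1568  0.1419] deg 39.6
```

Emit:
play_rows:
  targets:
    - {"delta_pos": [0.0646,-0.1856,0.0028],"delta_rot": [-0.0614,-0.1568,0.1419],"claw": 85}
    - {"delta_pos": [0.0646,-0.1856,0.0028],"delta_rot": [-0.0614,-0.1568,0.1419],"claw": 85}
    - {"delta_pos": [0.0646,-0.1856,0.0028],"delta_rot": [-0.0614,-0.1568,0.1419],"claw": 85}
    - {"delta_pos": [0.0646,-0.1856,0.0028],"delta_rot": [-0.0614,-0.1568,0.1419],"claw": 85}
    - {"delta_pos": [0.0646,-0.1856,0.0028],"delta_rot": [-0.0614,-0.1568,0.1419],"claw": 85}
    - {"delta_pos": [0.0646,-0.1856,0.0028],"delta_rot": [-0.0614,-0.1568,0.1419],"claw": 85}
    - {"delta_pos": [0.0646,-0.1856,0.0028],"delta_rot": [-0.0614,-0.1568,0.1419],"claw": 85}
    - {"delta_pos": [0.0646,-0.1856,0.0028],"delta_rot": [-0.0614,-0.1568,0.1419],"claw": 85}
    - {"delta_pos": [0.0646,-0.1856,0.0028],"delta_rot": [-0.0614,-0.1568,0.1419],"claw": 85}
    - {"delta_pos": [0.0646,-0.1856,0.0028],"delta_rot": [-0.0614,-0.1568,0.1419],"claw": 85}

```text
time: 8.85
eef_pos: [0.4912, 0.048, 0.2423]
tcp_rot: [0.037, 0.499, -0.064, 0.864]
contact_force: [0.3, 0.4, 0.7]
opening: 0.997
```

Run:
```python
from h import *
s,cal,im=grab("wrist","w5.png");print(s["eef_pos"],s["qpos"].round(2),s["time"]);move(toolR(PC,1),PB+PC@[0,0,.21],s)
h=cv2.cvtColor(im,cv2.COLOR_BGR2HSV)
orr=cv2.inRange(h,(5,130,90),(22,255,255));bl=cv2.inRange(h,(95,110,50),(125,255,255));v=im.copy()
for m,dy in((bl,0),(orr,-.082)):
    u=proj(cal,[PB+PC@[x,y+dy,.014] for x,y in((-.065,-.037),(.065,-.037),(.065,.037),(-.065,.037))])
    a,b=u.min(0).astype(int)-6,u.max(0).astype(int)+7
    ct=blob(m,(max(a[0],0),max(a[1],0),b[0],b[1]),7);print(planerect(cal,ct,PC,PB+PC@[0,dy,0],.014))
    cv2.drawContours(v,[ct[:,None]],-1,(0,255,255),1);cv2.polylines(v,[u.astype(int)],True,(0,0,255),1)
cv2.imwrite("pics/w5v.png",v)
p=np.array([.4266,.2342,0])+R.from_euler("z",-np.radians(34.9)).apply([-.001,.0025,0])
for z in(.16,.052):move(toolR(R.from_euler("z",-np.radians(34.9)).as_matrix(),1),p+[0,0,z])
```

```text
[0.49123596 0.04798502 0.24231762] [-0.1  -0.36  2.29 -0.04  0.69 -1.49] 8.85
dpos [-0.0004 -0.0003 -0.0005] drot/pi [-0.0001  0.     -0.    ] deg 0.0
((-1.8229293823242188, 0.2951393127441406), (130.18580627441406, 74.5005874633789), 0.155900239944458)
((-1.8677444458007812, 0.9740829467773438), (130.49713134765625, 75.4880599975586), 0.4326581060886383)
dpos [-0.0641  0.1886 -0.0823] drot/pi [ 0.0621  0.1563 -0.1433] deg 39.8
dpos [-0.0641  0.1886 -0.1903] drot/pi [ 0.0621  0.1563 -0.1433] deg 39.8
```

View pics/w5v.png

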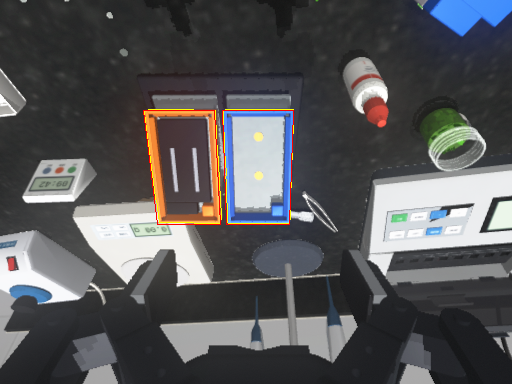

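Emit:
play_rows:
  targets:
    - {"delta_pos": [-0.0641,0.1886,-0.06],"delta_rot": [0.0621,0.1563,-0.1433],"claw": 85}
    - {"delta_pos": [-0.0641,0.1886,-0.06],"delta_rot": [0.0621,0.1563,-0.1433],"claw": 85}
    - {"delta_pos": [-0.0641,0.1886,-0.06],"delta_rot": [0.0621,0.1563,-0.1433],"claw": 85}
    - {"delta_pos": [-0.0641,0.1886,-0.06],"delta_rot": [0.0621,0.1563,-0.1433],"claw": 85}
    - {"delta_pos": [-0.0641,0.1886,-0.06],"delta_rot": [0.0621,0.1563,-0.1433],"claw": 85}
    - {"delta_pos": [-0.0641,0.1886,-0.06],"delta_rot": [0.0621,0.1563,-0.1433],"claw": 85}
    - {"delta_pos": [-0.0641,0.1886,-0.06],"delta_rot": [0.0621,0.1563,-0.1433],"claw": 85}
    - {"delta_pos": [-0.0641,0.1886,-0.12],"delta_rot": [0.0621,0.1563,-0.1433],"claw": 85}
    - {"delta_pos": [-0.0641,0.1886,-0.12],"delta_rot": [0.0621,0.1563,-0.1433],"claw": 85}
    - {"delta_pos": [-0.0641,0.1886,-0.1903],"delta_rot": [0.0621,0.1563,-0.1433],"claw": 85}
    - {"delta_pos": [-0.0641,0.1886,-0.1903],"delta_rot": [0.0621,0.1563,-0.1433],"claw": 85}
    - {"delta_pos": [-0.0641,0.1886,-0.1903],"delta_rot": [0.0621,0.1563,-0.1433],"claw": 85}
    - {"delta_pos": [-0.0641,0.1886,-0.1903],"delta_rot": [0.0621,0.1563,-0.1433],"claw": 85}
    - {"delta_pos": [-0.0641,0.1886,-0.1903],"delta_rot": [0.0621,0.1563,-0.1433],"claw": 48}
    - {"delta_pos": [-0.0641,0.1886,-0.1903],"delta_rot": [0.0621,0.1563,-0.1433],"claw": 48}
    - {"delta_pos": [-0.0641,0.1886,-0.1903],"delta_rot": [0.0621,0.1563,-0.1433],"claw": 48}
    - {"delta_pos": [-0.0641,0.1886,-0.1903],"delta_rot": [0.0621,0.1563,-0.1433],"claw": 48}
    - {"delta_pos": [-0.0641,0.1886,-0.1903],"delta_rot": [0.0621,0.1563,-0.1433],"claw": 48}
    - {"delta_pos": [-0.0641,0.1886,-0.1903],"delta_rot": [0.0621,0.1563,-0.1433],"claw": 48}

```text
time: 10.48
eef_pos: [0.4294, 0.2374, 0.0549]
tcp_rot: [0.213, 0.673, -0.211, 0.676]
contact_force: [-0.5, -0.4, 7.1]
opening: 0.618
```

```bash
cat >> h.py <<'E'
PC=pocketR(-.146);PB=PB+PC@[-.0013,.0004,0]
E
python3 - <<'E'
from h import *
s=ctrl.get_state();print(s["eef_pos"],s["contact_force"],s["opening"]*85.4)
for z in(.054,.10,.14,.17):print(z,PB+PC@[0,0,z]);move(toolR(PC,1),PB+PC@[0,0,z])
E
```

```text
[0.42943447 0.23739819 0.05493294] [-0.51278308 -0.38722159  7.08574984] 52.757788280245016
0.054 [0.56693159 0.03658754 0.10611537]
dpos [ 0.1375 -0.2008  0.0512] drot/pi [-0.0627 -0.1548  0.1436] deg 39.6
0.1 [0.54417629 0.03993363 0.14595254]
dpos [ 0.1147 -0.1975  0.091 ] drot/pi [-0.0627 -0.1548  0.1436] deg 39.6
0.14 [0.52438907 0.04284326 0.18059356]
dpos [ 0.095  -0.1946  0.1257] drot/pi [-0.0627 -0.1548  0.1436] deg 39.6
0.17 [0.50954866 0.04502549 0.20657432]
dpos [ 0.0801 -0.1924  0.1516] drot/pi [-0.0627 -0.1548  0.1436] deg 39.6
```

Emit:
play_rows:
  targets:
    - {"delta_pos": [0,0,0.06],"delta_rot": [0,0,0],"claw": 48}
    - {"delta_pos": [0,0,0.1],"delta_rot": [0,0,0],"claw": 48}
    - {"delta_pos": [0,0,0.14],"delta_rot": [0,0,0],"claw": 48}
    - {"delta_pos": [0,0,0.165],"delta_rot": [0,0,0],"claw": 48}
    - {"delta_pos": [0.08,-0.1924,0.165],"delta_rot": [-0.0627,-0.1548,0.1436],"claw": 48}
    - {"delta_pos": [0.08,-0.1924,0.165],"delta_rot": [-0.0627,-0.1548,0.1436],"claw": 48}
    - {"delta_pos": [0.08,-0.1924,0.165],"delta_rot": [-0.0627,-0.1548,0.1436],"claw": 48}
    - {"delta_pos": [0.08,-0.1924,0.165],"delta_rot": [-0.0627,-0.1548,0.1436],"claw": 48}
    - {"delta_pos": [0.08,-0.1924,0.165],"delta_rot": [-0.0627,-0.1548,0.1436],"claw": 48}
    - {"delta_pos": [0.08,-0.1924,0.165],"delta_rot": [-0.0627,-0.1548,0.1436],"claw": 48}
    - {"delta_pos": [0.08,-0.1924,0.1516],"delta_rot": [-0.0627,-0.1548,0.1436],"claw": 48}
    - {"delta_pos": [0.08,-0.1924,0.1516],"delta_rot": [-0.0627,-0.1548,0.1436],"claw": 48}
    - {"delta_pos": [0.08,-0.1924,0.1516],"delta_rot": [-0.0627,-0.1548,0.1436],"claw": 48}

```text
time: 11.57
eef_pos: [0.5081, 0.045, 0.2052]
tcp_rot: [0.037, 0.5, -0.063, 0.863]
contact_force: [0.4, 0.9, -2.9]
opening: 0.62
```

Run:
```python
from h import *
s,cal,im=grab("wrist","w6.png");print(s["eef_pos"],s["opening"]*85.4,s["time"])
Rt=R.from_quat(s["tcp_rot"]).as_matrix();C=np.c_[Rt[:,2],Rt[:,1],-Rt[:,0]]
o=s["eef_pos"]-.0549*C[:,2]   # cassette bottom centre
h=cv2.cvtColor(im,cv2.COLOR_BGR2HSV);bl=cv2.inRange(h,(92,80,60),(125,255,255))
u=proj(cal,[o+C@[x,y,.058] for x,y in((-.055,-.027),(.055,-.027),(.055,.027),(-.055,.027))]);print(u.round())
a,b=u.min(0).astype(int)-15,u.max(0).astype(int)+15
ct=blob(bl,(max(a[0],0),max(a[1],0),b[0],b[1]),5);q=(onplane(cal,ct,o+.058*C[:,2],C[:,2])-o)@C*1000
print("in grip",planerect(cal,ct,C,o,.058),q.min(0),q.max(0))
v=im.copy();cv2.drawContours(v,[ct[:,None]],-1,(0,255,255),1);cv2.polylines(v,[u.astype(int)],True,(0,0,255),1);cv2.imwrite("pics/w6v.png",v)
for z in(.0549,.10,.08,.065):move(toolR(PC,1),PB+PC@[0,0,z],s)
```

```text
[0.50809701 0.04496582 0.20523073] 52.968700345279764 11.5667
[[191. 170.]
 [207. 372.]
 [310. 372.]
 [325. 170.]]
in grip ((1.4174995422363281, 0.6915855407714844), (79.09471130371094, 122.60145568847656), 89.96941375732422) [-59.89619673 -38.87267873  58.        ] [62.71945108 40.2234101  58.        ]
dpos [ 0.0584 -0.0083 -0.0983] drot/pi [-0.0001 -0.0011  0.0002] deg 0.2
dpos [ 0.0361 -0.005  -0.0593] drot/pi [-0.0001 -0.0011  0.0002] deg 0.2
dpos [ 0.046  -0.0065 -0.0766] drot/pi [-0.0001 -0.0011  0.0002] deg 0.2
dpos [ 0.0534 -0.0076 -0.0896] drot/pi [-0.0001 -0.0011  0.0002] deg 0.2
```

View pics/w6v.png

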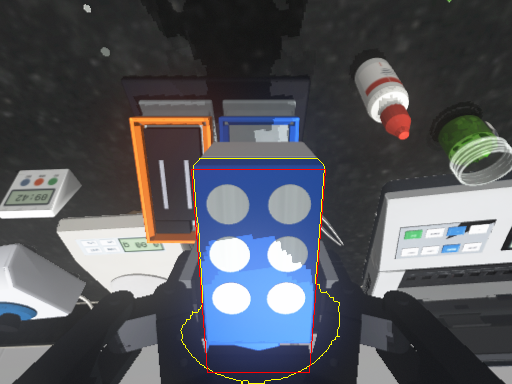

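The top's near edge shows at row ~159 against a predicted 170, so the cassette seems to sit a few mm toward -x in the grip. I'll measure that edge before inserting.

Run:
```python
from h import *
s=ctrl.get_state();cal=ctrl.calibration("wrist");im=cv2.imread("pics/w6.png").astype(int)
Rt=R.from_quat(s["tcp_rot"]).as_matrix();C=np.c_[Rt[:,2],Rt[:,1],-Rt[:,0]];o=s["eef_pos"]-.0549*C[:,2]
sat=im[:,:,0]-im[:,:,2]
for u in(220,240,260,280,300):
    r=np.argmax(np.diff(sat[145:180,u]))+145.5
    print("edge row",u,r,[np.round((onplane(cal,[u,r],o+z*C[:,2],C[:,2])[0]-o)@C[:,:2]*1000,1) for z in(.055,.058)])
for v in(185,230,280):
    d=np.diff(sat[v]);l=np.argmax(d[180:230])+180.5;r=np.argmin(d[290:340])+290.5
    print("row",v,l,r,[np.round((onplane(cal,[x,v],o+.058*C[:,2],C[:,2])[0]-o)@C[:,:2]*1000,1) for x in(l,r)])
```

```text
edge row 220 156.5 [array([-59.9, -15.6]), array([-60.5, -15.2])]
edge row 240 156.5 [array([-59.9,  -7.5]), array([-60.5,  -7.3])]
edge row 260 156.5 [array([-59.8,   0.7]), array([-60.5,   0.7])]
edge row 280 156.5 [array([-59.8,   8.8]), array([-60.5,   8.6])]
edge row 300 156.5 [array([-59.8,  16.9]), array([-60.5,  16.5])]
row 185 193.5 322.5 [array([-48.6, -26.6]), array([-48.6,  26.3])]
row 230 197.5 319.5 [array([-28.2, -26.4]), array([-28.2,  26.5])]
row 280 201.5 311.5 [array([ -2.6, -26.3]), array([-2.5, 24.5])]
```

Run:
```python
from h import *
s=ctrl.get_state();cal=ctrl.calibration("wrist");im=cv2.imread("pics/w6.png").astype(int)
Rt=R.from_quat(s["tcp_rot"]).as_matrix();C=np.c_[Rt[:,2],Rt[:,1],-Rt[:,0]];o=s["eef_pos"]-.0549*C[:,2]
g=im.sum(2)//3
for u in(235,258,285):print(u,list(zip(range(110,162,1),g[110:162,u],(im[:,:,0]-im[:,:,2])[110:162,u]))[::2])
for dx in(0,-.002,-.004,-.005):
  for pit in(0,-2,2):
    P=[R.from_euler("y",pit,degrees=True).apply([-.055+dx,0,z-.049])+[0,0,.049] for z in(.058,0)]
    print(dx,pit,proj(cal,o+np.array(P)@C.T)[:,1].round(1))
print("pocket -x outer wall row",proj(cal,PB+PC@[-.065,0,.014]),"orange",proj(cal,PB+PC@[-.065,-.082,.014]))
```

```text
235 [(110, np.int64(98), np.int64(3)), (112, np.int64(100), np.int64(3)), (114, np.int64(101), np.int64(2)), (116, np.int64(78), np.int64(46)), (118, np.int64(97), np.int64(103)), (120, np.int64(91), np.int64(97)), (122, np.int64(68), np.int64(58)), (124, np.int64(67), np.int64(46)), (126, np.int64(109), np.int64(5)), (128, np.int64(108), np.int64(4)), (130, np.int64(109), np.int64(4)), (132, np.int64(109), np.int64(5)), (134, np.int64(109), np.int64(4)), (136, np.int64(109), np.int64(4)), (138, np.int64(109), np.int64(4)), (140, np.int64(109), np.int64(5)), (142, np.int64(119), np.int64(-3)), (144, np.int64(121), np.int64(-4)), (146, np.int64(122), np.int64(-5)), (148, np.int64(123), np.int64(-3)), (150, np.int64(123), np.int64(-3)), (152, np.int64(123), np.int64(-3)), (154, np.int64(123), np.int64(-3)), (156, np.int64(136), np.int64(-3)), (158, np.int64(77), np.int64(63)), (160, np.int64(73), np.int64(68))]
258 [(110, np.int64(97), np.int64(6)), (112, np.int64(99), np.int64(7)), (114, np.int64(100), np.int64(7)), (116, np.int64(78), np.int64(52)), (118, np.int64(96), np.int64(109))
[... 1336 characters left out ...]
p.int64(132), np.int64(2)), (144, np.int64(123), np.int64(1)), (146, np.int64(122), np.int64(1)), (148, np.int64(122), np.int64(1)), (150, np.int64(123), np.int64(1)), (152, np.int64(123), np.int64(1)), (154, np.int64(122), np.int64(1)), (156, np.int64(137), np.int64(-1)), (158, np.int64(77), np.int64(71)), (160, np.int64(71), np.int64(77))]
0 0 [169.9 144.7]
0 -2 [168.1 147.1]
0 2 [172.  142.4]
-0.002 0 [165.1 141.3]
-0.002 -2 [163.2 143.7]
-0.002 2 [167.2 139. ]
-0.004 0 [160.2 137.9]
-0.004 -2 [158.4 140.3]
-0.004 2 [162.3 135.5]
-0.005 0 [157.7 136.2]
-0.005 -2 [155.9 138.6]
-0.005 2 [159.8 133.8]
pocket -x outer wall row [[258.17931399 115.18265288]] orange [[168.07566587 115.21393688]]
```

In-image fit: the cassette hangs about 4 mm toward -x of the jaws and droops about 2.8° at the -x end; the pocket edge agrees with my estimate (row 115.2 against 115.5). I'll offset and tilt the tool to compensate.

```bash
cat >> h.py <<'E'
def tgt(z,pit=2.8,dx=.0044): return toolR(PC@R.from_euler("y",pit,degrees=True).as_matrix(),1),PB+PC@[dx,0,.0549+z]
E
python3 - <<'E'
from h import *
for z in(.03,.018,.010,.004,0,-.003):move(*tgt(z))
E
```

```text
dpos [ 0.0465 -0.007  -0.0713] drot/pi [ 0.0022  0.015  -0.0001] deg 2.7
dpos [ 0.0524 -0.0078 -0.0817] drot/pi [ 0.0022  0.015  -0.0001] deg 2.7
dpos [ 0.0564 -0.0084 -0.0886] drot/pi [ 0.0022  0.015  -0.0001] deg 2.7
dpos [ 0.0593 -0.0088 -0.0938] drot/pi [ 0.0022  0.015  -0.0001] deg 2.7
dpos [ 0.0613 -0.0091 -0.0972] drot/pi [ 0.0022  0.015  -0.0001] deg 2.7
dpos [ 0.0628 -0.0094 -0.0998] drot/pi [ 0.0022  0.015  -0.0001] deg 2.7
```

Emit:
play_rows:
  targets:
    - {"delta_pos": [0.0233,-0.0035,-0.0357],"delta_rot": [0.0022,0.015,0],"claw": 48}
    - {"delta_pos": [0.0465,-0.007,-0.0713],"delta_rot": [0.0022,0.015,0],"claw": 48}
    - {"delta_pos": [0.0465,-0.007,-0.0713],"delta_rot": [0.0022,0.015,0],"claw": 48}
    - {"delta_pos": [0.0524,-0.0078,-0.0817],"delta_rot": [0.0022,0.015,0],"claw": 48}
    - {"delta_pos": [0.0524,-0.0078,-0.0817],"delta_rot": [0.0022,0.015,0],"claw": 48}
    - {"delta_pos": [0.0524,-0.0078,-0.0817],"delta_rot": [0.0022,0.015,0],"claw": 48}

```text
time: 12.12
eef_pos: [0.5616, 0.038, 0.1252]
tcp_rot: [0.038, 0.52, -0.062, 0.851]
contact_force: [-0.7, 0.2, -2.5]
opening: 0.619
```

Run:
```python
from h import *
s,cal,im=grab("wrist","w7.png");print(s["eef_pos"],s["contact_force"])
v=im.copy()
for z in(.0,.058):
  cv2.polylines(v,[proj(cal,[PB+PC@[x,y,.018+z] for x,y in((-.055,-.027),(.055,-.027),(.055,.027),(-.055,.027))]).astype(int)],True,(0,0,255) if z else (0,255,0),1)
cv2.polylines(v,[proj(cal,[PB+PC@[x,y,.014] for x,y in((-.065,-.037),(.065,-.037),(.065,.037),(-.065,.037))]).astype(int)],True,(0,255,255),1)
cv2.imwrite("pics/w7v.png",cv2.resize(v[60:384,120:400],None,fx=1.8,fy=1.8,interpolation=0))
for z in(.018,.010,.004,0,-.003):move(*tgt(z))
```

```text
[0.56164969 0.03803148 0.12521832] [-0.65007944  0.19288632 -2.54257834]
dpos [-0.0005 -0.0005 -0.0015] drot/pi [ 0.0001  0.0006 -0.0004] deg 0.1
dpos [ 0.0034 -0.0011 -0.0084] drot/pi [ 0.0001  0.0006 -0.0004] deg 0.1
dpos [ 0.0064 -0.0016 -0.0136] drot/pi [ 0.0001  0.0006 -0.0004] deg 0.1
dpos [ 0.0084 -0.0019 -0.0171] drot/pi [ 0.0001  0.0006 -0.0004] deg 0.1
dpos [ 0.0099 -0.0021 -0.0197] drot/pi [ 0.0001  0.0006 -0.0004] deg 0.1
```

View pics/w7v.png

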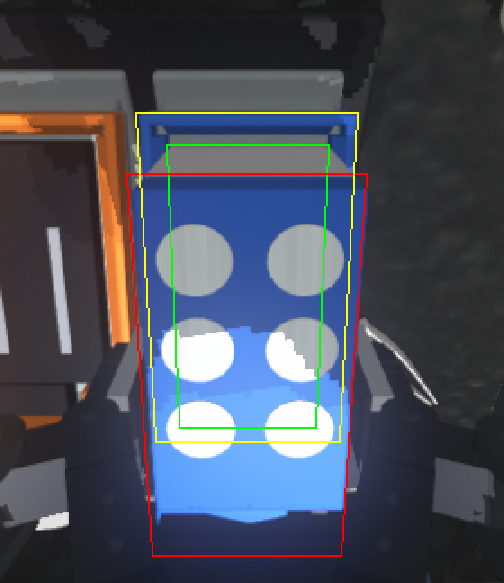

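The top edge coincides with the prediction and the cassette is square over the mouth, so I'm inserting slowly.

Emit:
play_rows:
  targets:
    - {"delta_pos": [0.0034,-0.0011,-0.0084],"delta_rot": [0,0,0],"claw": 48}
    - {"delta_pos": [0.0034,-0.0011,-0.0084],"delta_rot": [0,0,0],"claw": 48}
    - {"delta_pos": [0.0049,-0.0013,-0.011],"delta_rot": [0,0,0],"claw": 48}
    - {"delta_pos": [0.0064,-0.0016,-0.0136],"delta_rot": [0,0,0],"claw": 48}
    - {"delta_pos": [0.0064,-0.0016,-0.0136],"delta_rot": [0,0,0],"claw": 48}
    - {"delta_pos": [0.0084,-0.0019,-0.0171],"delta_rot": [0,0,0],"claw": 48}
    - {"delta_pos": [0.0084,-0.0019,-0.0171],"delta_rot": [0,0,0],"claw": 48}

```text
time: 12.75
eef_pos: [0.5688, 0.0363, 0.1086]
tcp_rot: [0.038, 0.521, -0.062, 0.851]
contact_force: [-10.0, 1.1, 4.2]
opening: 0.622
```

Run:
```python
from h import *
s=ctrl.get_state();print(s["contact_force"],(PC.T@(s["eef_pos"]-PB)*1000).round(1),PC.T@s["contact_force"])
for z in(0,-.003,-.006,.05):move(*tgt(z))
```

```text
[-9.95446144  1.14056438  4.20697603] [ 2.9 -0.  55.2] [-6.56931174 -0.31976377  8.65059139]
dpos [ 0.0015 -0.0002  0.0005] drot/pi [ 0.     -0.0009 -0.0004] deg 0.2
dpos [ 0.0029 -0.0004 -0.0021] drot/pi [ 0.     -0.0009 -0.0004] deg 0.2
dpos [ 0.0044 -0.0006 -0.0047] drot/pi [ 0.     -0.0009 -0.0004] deg 0.2
dpos [-0.0233  0.0035  0.0438] drot/pi [ 0.     -0.0009 -0.0004] deg 0.2
```

Emit:
play_rows:
  targets:
    - {"delta_pos": [0,0,0],"delta_rot": [0,0,0],"claw": 60}
    - {"delta_pos": [0,0,0],"delta_rot": [0,0,0],"claw": 78}
    - {"delta_pos": [0,0,0],"delta_rot": [0,0,0],"claw": 78}
    - {"delta_pos": [0,0,0],"delta_rot": [0,0,0],"claw": 78}
    - {"delta_pos": [-0.012,0.002,0.022],"delta_rot": [0,0,0],"claw": 80}
    - {"delta_pos": [-0.025,0.0037,0.0433],"delta_rot": [0,0,0],"claw": 85}
    - {"delta_pos": [-0.05,0.0074,0.0866],"delta_rot": [0,0,0],"claw": 85}
    - {"delta_pos": [-0.075,0.011,0.13],"delta_rot": [0,0,0],"claw": 85}
    - {"delta_pos": [-0.075,0.011,0.13],"delta_rot": [0,0,0],"claw": 85}
    - {"delta_pos": [-0.075,0.011,0.13],"delta_rot": [0,0,0],"claw": 85}
    - {"delta_pos": [-0.075,0.011,0.13],"delta_rot": [0,0,0],"claw": 85}

```text
time: 13.67
eef_pos: [0.4944, 0.0473, 0.2403]
tcp_rot: [0.037, 0.519, -0.062, 0.852]
contact_force: [0.1, -0.6, -0.5]
opening: 0.993
```

Run:
```python
from h import *
s,cal,im=grab("wrist","w8.png");print(s["eef_pos"],s["time"]);sc=ctrl.read_camera("scene");cv2.imwrite("pics/s8.png",sc)
h=cv2.cvtColor(im,cv2.COLOR_BGR2HSV);v=im.copy();v0=sc.copy();cs=ctrl.calibration("scene")
bl=cv2.inRange(h,(92,80,50),(125,255,255))
q4=((-.055,-.027),(.055,-.027),(.055,.027),(-.055,.027))
for z in(.058,):
  P=[PB+PC@[x,y,z] for x,y in q4];u=proj(cal,P);cv2.polylines(v,[u.astype(int)],True,(0,0,255),1)
  cv2.polylines(v0,[proj(cs,P).astype(int)],True,(0,0,255),1);print(u.round(1))
t=R.from_euler("z",np.radians(-1.8)).as_matrix()
cv2.polylines(v0,[proj(cs,[np.array([.46,-.2916,.06])+t@[y,x,0] for x,y in q4]).astype(int)],True,(0,0,255),1)
x0,y0=u.min(0).astype(int)-20;x1,y1=u.max(0).astype(int)+20
print("top centre",proj(cal,PB+PC@[0,0,.058]))
A=cv2.resize(v[max(y0,0):y1,max(x0,0):x1],(360,440),interpolation=0);B=cv2.resize(v0[140:225,200:345],(435,255),interpolation=cv2.INTER_CUBIC)
B=cv2.copyMakeBorder(B,0,185,0,0,cv2.BORDER_CONSTANT);cv2.imwrite("pics/v8.png",np.hstack([A,B]))
```

```text
[0.49436162 0.04727197 0.2403121 ] 13.6667
[[228.6 130. ]
 [231.6 240.3]
 [284.8 240.4]
 [288.  130. ]]
top centre [[258.23118339 188.23356465]]
```

View pics/v8.png

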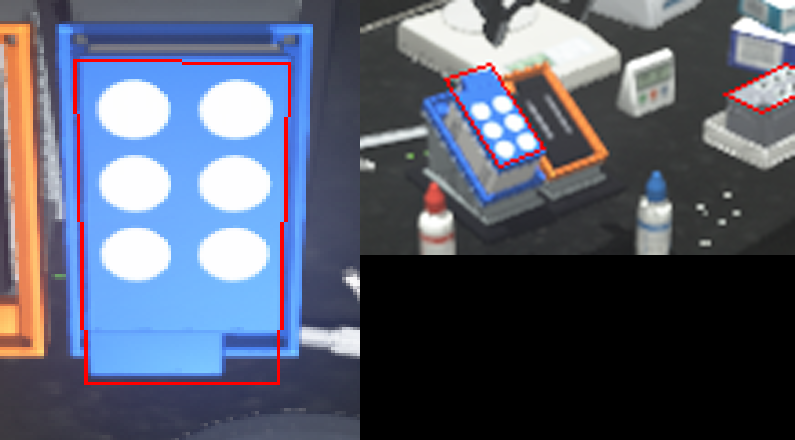

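The wrist view shows the cassette in the blue bay, notch over the key post, about 1-2 px from the seated prediction. The scene view shows the spent cassette in the tray on its outline. I'll check tilt with the six wells.

Run:
```python
from h import *
def wells(im,c,r,lo):
    h=cv2.cvtColor(im,cv2.COLOR_BGR2HSV);m=cv2.inRange(h,(0,0,lo),(180,90,255));k=np.zeros_like(m);k[c[1]-r:c[1]+r,c[0]-38:c[0]+38]=255
    n,l,st,ce=cv2.connectedComponentsWithStats(m&k)
    return np.array([ce[i] for i in range(1,n) if 80<st[i,4]<600 and .6<st[i,2]/st[i,3]<1.7])
i8=cv2.imread("pics/w8.png");cal=ctrl.calibration("wrist")
a=wells(i8,(258,180),55,150);print(a.round(1).tolist())
# undo: well coords assuming seated plane -> compare well grid spacing/regularity near vs far
q=(onplane(cal,a,PB+.058*PC[:,2],PC[:,2])-PB)@PC*1000;print(q[:,:2].round(1).tolist())
i4=cv2.imread("pics/w4.png");b=wells(i4,(260,165),50,110);print(b.round(1).tolist())
```

```text
[[244.2, 145.9], [272.4, 146.0], [244.4, 171.4], [271.9, 171.4], [244.8, 195.6], [271.6, 195.6]]
[[-44.1, -13.1], [-44.0, 12.7], [-20.3, -13.2], [-20.2, 12.6], [3.5, -13.2], [3.5, 12.6]]
[[249.0, 138.3], [274.4, 138.7], [249.0, 161.3], [273.8, 161.7], [249.0, 183.4], [273.1, 183.6]]
```

Run:
```python
from plant import ctrl
s=ctrl.get_state();print(s["time"],abs(s["dq"]).max());print(ctrl.sign_off())
```

```text
13.7667 0.02334343799832673
the job is handed in; nothing more can be done
None
```

I moved the spent cassette from the blue bay into the waste tray, and the fresh blue cassette now sits in the blue bay with its notch over the key post. I handed the job in at 13.8 s; sign-off gives no verdict.

**Fresh cassette:**
- **Flatness:** The well rows are evenly spaced at 23.8 mm, with a constant 25.8 mm across the wells, so I see no tilt.
- **Centring:** It is about 0.3 mm off centre in y and roughly 1–2 mm towards -x, inside the 5 mm limit.
- **Height:** The tool let go at 55.2 mm above the pocket floor. It had gripped at 54.9 mm above the worktop, so I take the cassette to be on the floor. I did not measure this separately.

**Spent cassette:** It lies inside the tray rim on its predicted outline in both the wrist and scene views. I judged its flatness by eye only.

**Disagreements along the way:**
- Top and wrist views put the pocket 2–3 mm apart; I used the wrist views.
- The fresh cassette hung about 4 mm off centre and drooped about 2.8° in the grip. I corrected for both before inserting it.
- About 7 N built up along the slope during insertion, probably from touching a wall or the key post.

**Bystanders:** I planned every path clear of the orange cassette, bottles, cup and timer. The bottles and timer in the last scene view looked undisturbed, but I did not measure any of them again at the end.

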